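# Switch the carton lane selector to the green lane

## Robot

A 6-joint arm with a two-finger parallel gripper is mounted at the origin on the work surface. World frame = base frame: x ahead of the robot, y to its left, z up, the work surface at z = 0. Lengths are in m, angles in rad, forces in N, time in s.
With the tool pointing down it reaches from about 0.35 to 0.775 m from the base axis. Payload 5.5 kg.
Tool frame: the origin (TCP) lies between the finger pads; the fingertips stand 19 mm ahead of it and the grasp point (between the pads) is the TCP; z points along the fingers, y is the line along which they close (so a half turn about z gives the same grasp; the last joint's range is limited). The gripper opens to 85 mm and grips with 20 to 120 N. Pads are 22 mm wide; open, the fingers measure 114 mm over their backs; the gripper's body (76 mm by 85 mm) begins 54 mm behind the grasp point. The pads swing forward as they close: fully open they stand 13 mm farther back than shut.
Start: joints at [-1.385, 0.313, 0.046, 1.304, 0, 1.431], TCP at [0.184, -0.545, 0.211] pointing down, gripper open.
Joint ranges: [-2.76, 2.76], [-0.86, 1.69], [-1.03, 1.26], [-2.2, 2.34], [-1.47, 1.5], [-3.14, 3.14]. Speed limits (rad/s): [2.57, 2.57, 3.14, 3.14, 3.14, 3.14].

## Interface

Orientations are given as a unit quaternion [w, x, y, z].
In Python, from workcell import env gives the robot as it stands.
- The arm moves only by the shell command python3 -m pendant 'ROWS' [FORCE]. ROWS is JSON, a list of rows, each an object with "travel": the shift along the tool's x, y, z scaled (see below), a list of three; "rot": the turn, a rotation vector about the tool's x, y, z scaled (see below), a list of three; "fingers": the opening, from -1 (shut) to 1 (fully open). In form: [{"travel": [dx, dy, dz], "rot": [wx, wy, wz], "fingers": fingers}, ...]. A call has 1 to 10 rows; each row is the pose to reach, as a shift and turn from the pose commanded when the call began, along the tool's axes at that moment; what a row does not reach only later rows make up. The controller multiplies each number of a shift by 0.12 m and each number of a turn by 60 degrees. A row lasts 1/10 s, in which the tool goes at most 50 mm and 8.59 degrees, less where a joint would pass 70% of its speed; a pose out of reach is approached as far as the arm can. A call with a number of a shift or a turn outside -1 to 1 is refused whole. A call with a gripper value outside its range is refused whole. The fingers move at their own pace and stop on an object; FORCE is the grip in N (left out, the last holds). Time passes only in rows, so rows that repeat a pose let the fingers close. It gives the time, the measured TCP pose, the force, the opening and the grip force at its end, in the units of the state.
- env.get_state(): the state, without advancing time (a new reading comes with each control period).
- env.read_camera(name): name is "scene" or "top" or "wrist"; returns (picture, depth): 420x560x3 uint8, blue, green, red; 420x560 float32, m along the optical axis (not along the pixel's ray), 0 where there is no reading.
- env.camera_model(name): a dict with "fovy" (degrees; the focal length in pixels is half the picture's height over the tangent of half this angle, whatever the lens; pixels are square), "cx", "cy" (the principal point, pixels), "rvec" (rotation vector, rad) and "tvec" (3), from world to camera coordinates, as OpenCV has them; the wrist camera has in their place "T_tool_cam" (4x4, takes a point from camera to tool coordinates, whose origin is the TCP and whose axes are the flange's). Camera axes: x right, y down, z forward; pixel columns grow to the right and rows downward; lengths in m; the calibration is good to about 2 mm. A picture is of the moment at which its call begins: read the wrist's pose just before it. camera_model takes no time and is no camera call.
- env.hand_in(): hands the job in; it is judged then, once.
Trained networks look in the newest picture that a camera, given by its name, has taken for a name from the list of things; names that differ only in an ending like _2 or _b are one class to them, and where a whole thing is asked for, a point or a joint stands for the part that bears it (a point fixed in the world has none). Each returns a list of dicts, best first, with "conf" (0 to 1); they miss things now and then, are a little off and sometimes report something else, mostly with a low value. They report only what shows in the picture. A call takes as long as a camera call.
- env.outline_of(camera, target): "mask" (420x560 bool, what is visible of it) and "xy" ([column, row] in pixels, amid what is visible of it).
The state is a dict: "clock": time; "joint_pos": joint angles; "qvel": joint speeds; "tau": joint torques, N m; "tcp_pos": TCP position; "orientation": TCP orientation; "wrist_force": force on the tool from outside, world axes, zero at the start; "ft_torque": the same for the moment, N m; "finger_gap": finger opening in m; "grip_force": force on a finger pad.
Only numpy, scipy, OpenCV 4.12 (cv2) and the standard library are available. Lean on these libraries where they do the work, as an engineer would, in place of code of your own. Each camera call takes 0.05 s, during which the arm holds its last target. There are 200 camera calls.

## Task

With one finger, or the closed fingertips, gently push the orange diverter arm round until its nose points at the middle of the green disc, then press the blue button fully down to confirm the lane and let it come up again. Push the arm only, without gripping it, and leave the cartons, the jar and the tape roll where they are.

Things in the scene. Friction and masses are not known exactly. Their poses are not given: they have to be found in the camera images.
- selector: fixed aluminium plate, 370 x 430 x 10 mm, on the table. Origin: underside, below the arm's pivot; x points away from the robot. Plate spans x -60 to 310, y -215 to 215 mm. Four lanes leave the pivot at -1.15, -0.6, 0.6, 1.15 rad from its x axis (counterclockwise from above positive), the middle bay at 0; thin dividers, 25 mm high over the plate, start 165 mm from the pivot.
- diverter (a joint): angle of the orange diverter arm about its vertical pivot, rad: 0 when it points along the selector's x axis, growing counterclockwise seen from above, free from -1.5 to 1.5. Starts between -0.28 and 0.28. A stiff hinge: it does not spring back and stays where it is left; about 2 N pushed sideways 110 mm from the pivot turns it.
- diverter_pivot (a point): on the pivot axis of the diverter arm, 16 mm above the table, at the arm's underside. x points along the arm towards its tip, z up. The hub here is an orange cylinder 40 mm across, 38 mm high, with a small steel cap up to 60 mm above the table.
- diverter_tip (a point): end of the diverter arm's black nose, 155 mm from the pivot, 35 mm above the table; x points on along the arm, y to its left. The arm is a straight orange bar 14 mm thick, with upright side faces from 18 to 52 mm above the table (8 to 42 mm above the plate), orange to 135 mm from the pivot, then a black nose 6 mm thick.
- disc_green: green round lane marker of the wanted lane, 36 mm across and 4 mm high, fixed flat on the selector plate at the mouth of one of its four lanes, centre 187 mm from the pivot. Origin: centre of its underside.
- disc_yellow: yellow round lane marker, 36 mm across and 4 mm high, fixed flat on the selector plate at the mouth of one of its four lanes, centre 187 mm from the pivot. Origin: centre of its underside.
- disc_white: white round lane marker, 36 mm across and 4 mm high, fixed flat on the selector plate at the mouth of one of its four lanes, centre 187 mm from the pivot. Origin: centre of its underside.
- disc_red: red round lane marker, 36 mm across and 4 mm high, fixed flat on the selector plate at the mouth of one of its four lanes, centre 187 mm from the pivot. Origin: centre of its underside.
- confirm (a joint): travel of the blue push button, m: 0 up, 0.006 fully down, sprung; fully down takes 5 N. It counts as pressed beyond 0.004.
- confirm_top (a point): centre of the top face of the blue round push button, 36 mm across, in a grey housing to the robot's right of the plate; it is pressed straight down.
- carton_a: loose white carton with green stripe, 70 x 36 x 25 mm, 50 g, lying on the plate in the +0.6 rad lane; a bystander. Origin: centre of underside.
- carton_b: as carton_a, in the -0.6 rad lane; a bystander.
- carton_c: loose white carton standing upright in the plate's middle bay, 25 x 36 mm and 70 mm tall, 50 g, 225 to 270 mm beyond the pivot; a bystander. Origin: centre of underside, z up.
- carton_d: loose long white carton lying on the table to the robot's left, 130 x 45 x 35 mm; a bystander. Origin: centre of underside.
- jar: loose amber jar, 48 mm across, 85 mm tall, on the table to the robot's left; a bystander. Origin: centre of underside.
- tape: loose grey tape roll lying flat, 84 mm across, 24 mm high, on the table to the robot's right beyond the button; a bystander. Origin: centre of underside.

How it is judged:
On the way, in this order (a step that is already met when the one before it is completed fails the run):
1. the diverter arm points at the green disc (y of disc_green in the frame of diverter_tip between -0.013 and 0.013 m and x of disc_green in the frame of diverter_tip above 0 m), for 0.2 s.
2. the blue button is pressed down with the arm pointing at the green disc (all of step 1 and value of joint confirm above 0.004 m), for 0.05 s.
At the end, for the whole second after the job is handed in: The arm is at rest, its centre line passing within 13 mm of the green disc's centre; the blue button is up again; no bystander has moved more than 15 mm (all of step 1 and velocity of joint diverter between -0.05 and 0.05 rad/s and value of joint confirm below 0.002 m and distance of each of carton_a, carton_b, carton_c, carton_d, jar, tape from where it was at the start of the episode below 0.015 m); the robot touches nothing.
It fails at once if the diverter arm or its plate is gripped or struck hard (over 30 N between fingers and selector) (contact force between the fingers and selector above 30 N).
It fails at once if the blue button is pressed while the arm does not point at the green disc (value of joint confirm above 0.003 m and not (y of disc_green in the frame of diverter_tip between -0.013 and 0.013 m and x of disc_green in the frame of diverter_tip above 0 m)).
It fails at once if a carton on the plate is lifted, tipped or moved more than 15 mm (distance of any of carton_a, carton_b, carton_c from where it was at the start of the episode above 0.015 m or angle between any of carton_a, carton_b, carton_c's own z axis and vertical above 0.3 rad).
It fails at once if the long carton, the jar or the tape roll is lifted, tipped or moved more than 15 mm (distance of any of carton_d, jar, tape from where it was at the start of the episode above 0.015 m or angle between any of carton_d, jar, tape's own z axis and vertical above 0.3 rad).
It also fails if it takes over 51 s, if anything falls off the work surface, if the arm or the gripper's body presses on something with over 40 N, if the wrist force passes 120 N, or if a joint passes its speed limit or range.

## Working session

There is one attempt and no reset: what is moved stays moved. The work goes in short steps, Python scripts to look and compute and a shell command to move; the robot and the scene stay as the last step left them, time stands still between calls to the robot, and variables do not carry over. Pictures are saved under pics/ and viewed, at most 10 in all, crops included, and the job is handed in when it is done.

```bash
mkdir -p pics; cat > h.py <<'E'
import numpy as np, cv2
from scipy.spatial.transform import Rotation as R
from workcell import env
def cam(name):
    m=env.camera_model(name); f=210/np.tan(np.radians(m['fovy'])/2)
    if 'rvec' in m:
        Rm=cv2.Rodrigues(np.array(m['rvec'],float))[0]; t=np.array(m['tvec'],float).ravel()
        return f,m['cx'],m['cy'],Rm.T,-Rm.T@t   # cam->world rot, origin
    s=env.get_state(); q=s['orientation']; Rt=R.from_quat([q[1],q[2],q[3],q[0]]).as_matrix()
    T=np.array(m['T_tool_cam']); return f,m['cx'],m['cy'],Rt@T[:3,:3],Rt@T[:3,3]+np.array(s['tcp_pos'])
def ray(c,uv,z):
    f,cx,cy,Rw,o=c; d=Rw@np.array([(uv[0]-cx)/f,(uv[1]-cy)/f,1]); return o+d*(z-o[2])/d[2]
def cloud(c,depth,mask):
    f,cx,cy,Rw,o=c; v,u=np.nonzero(mask&(depth>0)); z=depth[v,u]
    return np.c_[(u-cx)/f*z,(v-cy)/f*z,z]@Rw.T+o
def proj(c,p):
    f,cx,cy,Rw,o=c; q=Rw.T@(np.array(p)-o); return q[0]/q[2]*f+cx,q[1]/q[2]*f+cy
E
python3 - <<'E'
from h import *
s=env.get_state(); print({k:np.round(v,3) for k,v in s.items()})
ims=[]
for n in ('top','scene'):
    c=cam(n); print(n,env.camera_model(n).keys(),np.round(c[4],3)); im,d=env.read_camera(n); cv2.imwrite(f'pics/{n}0.png',im)
    for t in ['diverter','diverter_tip','disc_green','disc_yellow','disc_white','disc_red','confirm_top','carton_a','carton_d','jar','tape','selector']:
        for o in env.outline_of(n,t)[:3]:
            if o['conf']<.4: continue
            p=cloud(c,d,o['mask']); 
            if len(p): print(n,t,round(o['conf'],2),np.round(o['xy']),np.round(np.median(p,0),3),p.min(0).round(3),p.max(0).round(3))
E
```

```text
{'clock': np.float64(0.0), 'joint_pos': array([-1.385,  0.314,  0.045,  1.304, -0.   ,  1.431]), 'qvel': array([ 0.   , -0.001, -0.   , -0.   ,  0.   , -0.002]), 'tau': array([-0.0000e+00, -4.8062e+01,  2.9853e+01,  1.9000e-02, -0.0000e+00,
        0.0000e+00]), 'tcp_pos': array([ 0.184, -0.544,  0.21 ]), 'orientation': array([-0.001,  0.987,  0.162, -0.   ]), 'wrist_force': array([-0.497,  0.757,  0.791]), 'ft_torque': array([-0.019,  0.014,  0.013]), 'grip_force': np.float64(0.0), 'finger_gap': np.float64(0.085)}
top dict_keys(['fovy', 'cx', 'cy', 'rvec', 'tvec']) [0.42  0.013 1.113]
top diverter 0.72 [278. 222.] [0.552 0.016 0.055] [ 0.497 -0.009  0.009] [0.674 0.045 0.067]
top diverter 0.46 [114. 283.] [0.406 0.414 0.037] [ 0.339  0.392 -0.005] [0.473 0.46  0.044]
top diverter_tip 0.76 [278. 224.] [0.547 0.016 0.055] [ 0.497 -0.009  0.008] [0.665 0.046 0.067]
top disc_green 0.71 [208. 209.] [0.594 0.197 0.017] [0.578 0.18  0.011] [0.609 0.214 0.024]
top disc_yellow 0.44 [235. 177.] [0.669 0.132 0.016] [0.653 0.119 0.012] [0.686 0.147 0.021]
top disc_white 0.67 [340. 207.] [ 0.593
[... 1976 characters left out ...]
711 -0.15   0.005] [ 0.76  -0.074  0.045]
scene carton_a 0.57 [395. 282.] [0.412 0.423 0.033] [0.342 0.394 0.001] [0.473 0.445 0.043]
scene carton_d 0.71 [262. 274.] [0.73  0.174 0.033] [0.702 0.13  0.005] [0.757 0.207 0.045]
scene carton_d 0.59 [215. 207.] [ 0.737 -0.109  0.033] [ 0.711 -0.15   0.005] [ 0.76  -0.074  0.045]
scene carton_d 0.57 [395. 282.] [0.412 0.423 0.033] [0.342 0.394 0.001] [0.473 0.445 0.043]
scene jar 0.64 [357. 306.] [0.584 0.444 0.073] [ 0.522  0.392 -0.006] [0.602 0.464 0.094]
scene tape 0.66 [195. 132.] [ 0.648 -0.418  0.017] [ 0.608 -0.463 -0.007] [ 0.69  -0.371  0.03 ]
scene selector 0.57 [265. 229.] [0.637 0.05  0.01 ] [ 0.443 -0.202 -0.01 ] [0.825 0.245 0.082]
```

View pics/top0.png

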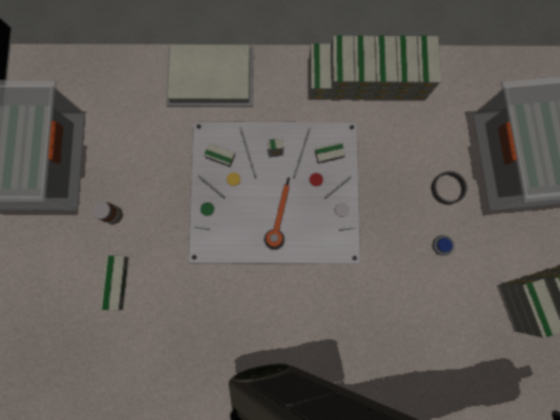

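```bash
python3 - <<'E'
from h import *
from scipy.optimize import least_squares
D={'disc_green':1.15,'disc_yellow':.6,'disc_red':-.6,'disc_white':-1.15}
obs=[]
for n in('top','scene'):
    c=cam(n); im,d=env.read_camera(n)
    for k,a in D.items():
        o=[o for o in env.outline_of(n,k) if o['conf']>.38]
        if o:
            p=ray(c,o[0]['xy'],.014); print(n,k,p.round(4)); obs.append((a,p))
    o=env.outline_of(n,'confirm_top')[0]; print('btn',ray(c,o['xy'],.027).round(4))
    # orange bar
    hsv=cv2.cvtColor(im,cv2.COLOR_BGR2HSV); m=cv2.inRange(hsv,(5,150,90),(20,255,255))>0
    P=cloud(c,d,m); P=P[(P[:,2]>.044)&(P[:,2]<.062)&(abs(P[:,1])<.1)&(P[:,0]>.48)&(P[:,0]<.68)]
    r=cv2.fitLine(P[:,:2].astype(np.float32),cv2.DIST_HUBER,0,.01,.01).ravel(); print('bar',len(P),r.round(4),P[:,2].mean().round(4),np.arctan2(r[1],r[0]).round(3))
f=lambda x:np.ravel([x[:2]+.187*np.array([np.cos(x[2]+a),np.sin(x[2]+a)])-p[:2] for a,p in obs])
s=least_squares(f,[.52,.02,0],loss='soft_l1',f_scale=.003); print('pivot,yaw',s.x.round(4),(s.fun*1e3).round(1))
x=s.x
g=x[:2]+.187*np.array([np.cos(x[2]+1.15),np.sin(x[2]+1.15)]); print('green',g.round(4))
E
```

```text
top disc_green [0.589 0.2   0.014]
top disc_yellow [0.6742 0.1269 0.014 ]
top disc_red [ 0.6638 -0.0758  0.014 ]
top disc_white [0.7568 0.0347 0.014 ]
btn [ 0.5033 -0.3949  0.027 ]
bar 286 [ 0.9742 -0.2255  0.5571  0.0161] 0.0553 -0.227
scene disc_green [0.5956 0.2019 0.014 ]
scene disc_white [ 0.5917 -0.1342  0.014 ]
btn [ 0.4903 -0.3787  0.027 ]
bar 164 [ 0.9691 -0.2466  0.5665  0.0152] 0.0515 -0.249
pivot,yaw [ 0.5169  0.0319 -0.0081] [ 5.700e+00  2.000e+00 -2.100e+00  9.300e+00  6.600e+00  1.000e+00
 -1.649e+02 -1.741e+02 -9.000e-01  1.000e-01  2.000e-01 -5.200e+00]
green [0.5947 0.202 ]
```

The top view shows the pivot at (274,239) and the nose at (288,180). The discs are green at (208,209), yellow (235,179), red (316,179) and white (341,210), and the button is at (444,245). The pivot comes out at about (0.516, 0.027), with plate yaw about 0 and the arm at about -0.23 rad, so green is the +1.15 lane. I'll close the fingers, square the tool to the world axes and approach.

```bash
python3 -m pendant '[{"travel":[0.44,-0.38,0],"rot":[0,0,0.155],"fingers":-1},{"travel":[0.87,-0.76,0],"rot":[0,0,0.312],"fingers":-1},{"travel":[0.87,-0.76,0],"rot":[0,0,0.312],"fingers":-1},{"travel":[0.87,-0.76,0],"rot":[0,0,0.312],"fingers":-1},{"travel":[0.87,-0.76,0],"rot":[0,0,0.312],"fingers":-1},{"travel":[0.87,-0.76,0],"rot":[0,0,0.312],"fingers":-1}]'; python3 -c "
from h import *
q=env.get_state()['orientation'];print(R.from_quat([q[1],q[2],q[3],q[0]]).as_matrix().round(3))"
```

```text
clock: 2.5
tcp_pos: [0.2536, -0.426, 0.211]
orientation: [0.001, 1.0, -0.001, 0.0]
wrist_force: [0.9, -0.2, 0.1]
finger_gap: 0.0003
grip_force: 0.0
[[ 1.    -0.001  0.   ]
 [-0.001 -1.    -0.001]
 [ 0.     0.001 -1.   ]]
```

```bash
python3 -m pendant '[{"travel":[1,-1,0],"rot":[0,0,0],"fingers":-1},{"travel":[1,-1,0],"rot":[0,0,0],"fingers":-1},{"travel":[1,-1,0],"rot":[0,0,0],"fingers":-1},{"travel":[1,-1,0],"rot":[0,0,0],"fingers":-1},{"travel":[1,-1,0],"rot":[0,0,0],"fingers":-1}]'
```

```text
clock: 3.0
tcp_pos: [0.3753, -0.3046, 0.2107]
orientation: [-0.0, 1.0, 0.001, 0.0]
wrist_force: [0.4, 0.5, -0.4]
finger_gap: -0.0001
grip_force: 0.0
```

```bash
python3 -m pendant '[{"travel":[1,-1,0],"rot":[0,0,0],"fingers":-1},{"travel":[1,-1,0],"rot":[0,0,0],"fingers":-1},{"travel":[1,-1,0],"rot":[0,0,0],"fingers":-1},{"travel":[1,-1,0],"rot":[0,0,0],"fingers":-1},{"travel":[1,-1,0],"rot":[0,0,0],"fingers":-1}]'; python3 - <<'E'
from h import *
c=cam('wrist'); im,d=env.read_camera('wrist'); cv2.imwrite('pics/w1.png',im); print(c[4].round(3))
for t in ['diverter','disc_green','disc_yellow','disc_white','disc_red','confirm_top']:
    for o in env.outline_of('wrist',t)[:1]:
        p=cloud(c,d,o['mask'])
        if len(p): print(t,round(o['conf'],2),np.round(o['xy']),np.round(np.median(p,0),3),p.min(0).round(3),p.max(0).round(3))
E
```

```text
clock: 3.5
tcp_pos: [0.4955, -0.1853, 0.2102]
orientation: [0.0, 1.0, 0.0, -0.0]
wrist_force: [-0.7, -0.0, -1.1]
finger_gap: -0.0
grip_force: 0.0
[ 0.575 -0.186  0.374]
diverter 0.97 [ 75. 106.] [0.579 0.005 0.051] [ 0.488 -0.014  0.009] [0.675 0.071 0.063]
disc_yellow 0.4 [486.  45.] [ 0.638 -0.403  0.017] [ 0.609 -0.475 -0.001] [ 0.678 -0.377  0.027]
disc_white 0.92 [238.  96.] [ 0.593 -0.146  0.014] [ 0.575 -0.163  0.009] [ 0.611 -0.128  0.017]
disc_red 0.88 [164.   8.] [ 0.665 -0.082  0.015] [ 0.653 -0.099  0.009] [ 0.675 -0.064  0.018]
confirm_top 0.8 [474. 180.] [ 0.506 -0.397  0.022] [ 0.489 -0.423  0.012] [ 0.522 -0.381  0.025]
```

View pics/w1.png

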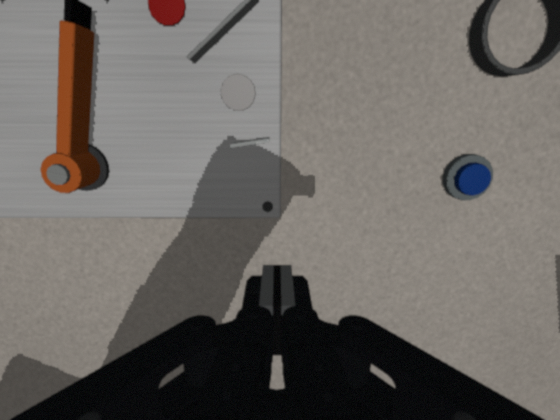

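The wrist view has the pivot at (65,172), the arm pointing up past (78,0), and the button at (474,178). It agrees with the earlier estimate, so I'll go to the right side of the arm and descend.

```bash
python3 -m pendant '[{"travel":[0.93,-1,0],"rot":[0,0,0],"fingers":-1},{"travel":[0.93,-1,0],"rot":[0,0,0],"fingers":-1},{"travel":[0.93,-1,0],"rot":[0,0,0],"fingers":-1},{"travel":[0.93,-1,0.5],"rot":[0,0,0],"fingers":-1},{"travel":[0.93,-1,1],"rot":[0,0,0],"fingers":-1},{"travel":[0.93,-1,1],"rot":[0,0,0],"fingers":-1},{"travel":[0.93,-1,1],"rot":[0,0,0],"fingers":-1}]'; python3 - <<'E'
from h import *
c=cam('wrist'); im,d=env.read_camera('wrist'); cv2.imwrite('pics/w2.png',im)
E
```

```text
clock: 4.55
tcp_pos: [0.6023, -0.065, 0.0866]
orientation: [-0.001, 1.0, -0.001, -0.004]
wrist_force: [-1.1, -0.9, -0.1]
finger_gap: -0.0002
grip_force: 0.0
```

View pics/w2.png

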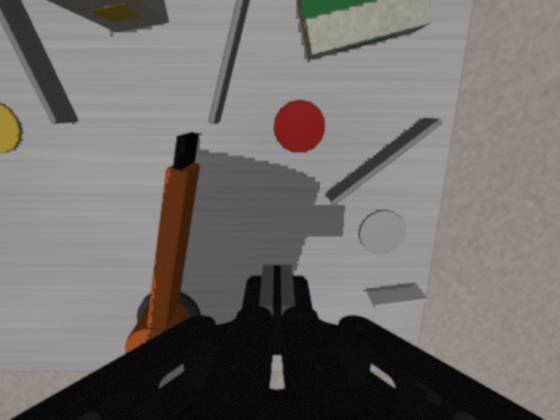

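The arm lies left of the fingers, with the nose at (187,140), and the fingertips at (277,270) are clear of everything. I'll descend and start the push.

```bash
python3 -m pendant '[{"travel":[0,0,0.15],"rot":[0,0,0],"fingers":-1},{"travel":[0,0,0.33],"rot":[0,0,0],"fingers":-1},{"travel":[0,0,0.33],"rot":[0,0,0],"fingers":-1},{"travel":[0,-0.1,0.33],"rot":[0,0,0],"fingers":-1},{"travel":[0,-0.2,0.33],"rot":[0,0,0],"fingers":-1},{"travel":[0,-0.29,0.33],"rot":[0,0,0],"fingers":-1},{"travel":[0,-0.29,0.33],"rot":[0,0,0],"fingers":-1}]'
```

```text
clock: 5.3
tcp_pos: [0.6062, -0.0285, 0.0523]
orientation: [-0.0, 1.0, 0.001, 0.001]
wrist_force: [0.1, 0.5, -0.2]
finger_gap: -0.0001
grip_force: 0.0
```

```bash
python3 -m pendant '[{"travel":[0.02,-0.05,0],"rot":[0,0,0],"fingers":-1},{"travel":[0.03,-0.10,0],"rot":[0,0,0],"fingers":-1},{"travel":[0.04,-0.15,0],"rot":[0,0,0],"fingers":-1},{"travel":[0.06,-0.22,0],"rot":[0,0,0],"fingers":-1},{"travel":[0.075,-0.28,0],"rot":[0,0,0],"fingers":-1},{"travel":[0.09,-0.36,0],"rot":[0,0,0],"fingers":-1},{"travel":[0.1,-0.44,0],"rot":[0,0,0],"fingers":-1},{"travel":[0.1,-0.52,0],"rot":[0,0,0],"fingers":-1},{"travel":[0.09,-0.60,0],"rot":[0,0,0],"fingers":-1},{"travel":[0.07,-0.68,0],"rot":[0,0,0],"fingers":-1}]'; python3 - <<'E'
from h import *
im,d=env.read_camera('wrist'); cv2.imwrite('pics/w3.png',im)
E
```

```text
clock: 6.3
tcp_pos: [0.6141, 0.052, 0.0511]
orientation: [0.0, 1.0, -0.0, -0.0]
wrist_force: [-0.3, -1.6, -0.2]
finger_gap: 0.0
grip_force: 0.0
```

View pics/w3.png

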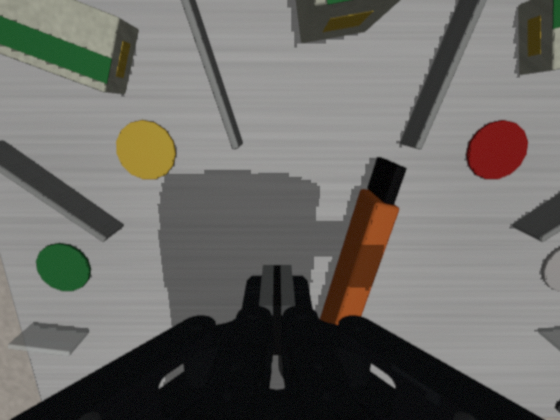

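The arm is now to the right of the fingers, with the nose at (385,170), so the fingertips must have passed over or beside it. I'll measure the fingertip depth and the arm's angle.

```bash
python3 - <<'E'
from h import *
print(np.array(env.camera_model('wrist')['T_tool_cam']).round(3))
for n in('wrist','top','scene'):
    c=cam(n); im,d=env.read_camera(n); cv2.imwrite(f'pics/{n}4.png',im)
    hsv=cv2.cvtColor(im,cv2.COLOR_BGR2HSV); m=cv2.inRange(hsv,(5,150,60),(20,255,255))>0
    P=cloud(c,d,m); P=P[(P[:,2]>.04)&(P[:,2]<.062)&(abs(P[:,1]-.03)<.17)&(P[:,0]>.48)&(P[:,0]<.68)]
    if len(P)>20:
        r=cv2.fitLine(P[:,:2].astype(np.float32),cv2.DIST_HUBER,0,.01,.01).ravel(); print(n,'bar',len(P),r.round(4),np.percentile(P[:,2],90).round(4),np.arctan2(r[1],r[0]).round(3))
    if n=='wrist':
        m=np.zeros(d.shape,bool); m[262:330,255:300]=1; m&=d<.22
        P=cloud(c,d,m); print('tips',P.min(0).round(3),P.max(0).round(3)); print(d[262:330:8,262:295:6].round(3))
big=cv2.resize(cv2.imread('pics/scene4.png')[140:280,180:380],None,fx=4,fy=4); cv2.imwrite('pics/s4c.png',big)
E
```

```text
[[ 0.001 -0.952 -0.307  0.08 ]
 [ 1.     0.001 -0.     0.001]
 [ 0.    -0.307  0.952 -0.164]
 [ 0.     0.     0.     1.   ]]
wrist bar 3757 [ 0.9686 -0.2485  0.6203  0.0037] 0.053 -0.251
tips [0.615 0.042 0.074] [0.629 0.062 0.125]
[[0.225 0.225 0.225 0.224 0.224 0.224]
 [0.147 0.148 0.148 0.148 0.148 0.226]
 [0.14  0.141 0.141 0.142 0.142 0.141]
 [0.135 0.134 0.134 0.136 0.135 0.134]
 [0.128 0.127 0.128 0.128 0.128 0.128]
 [0.123 0.123 0.123 0.124 0.124 0.123]
 [0.116 0.116 0.122 0.121 0.117 0.116]
 [0.112 0.112 0.122 0.123 0.113 0.112]
 [0.107 0.108 0.123 0.124 0.109 0.108]]
scene bar 183 [ 0.9679 -0.2513  0.5758  0.0178] 0.0555 -0.254
```

View pics/s4c.png

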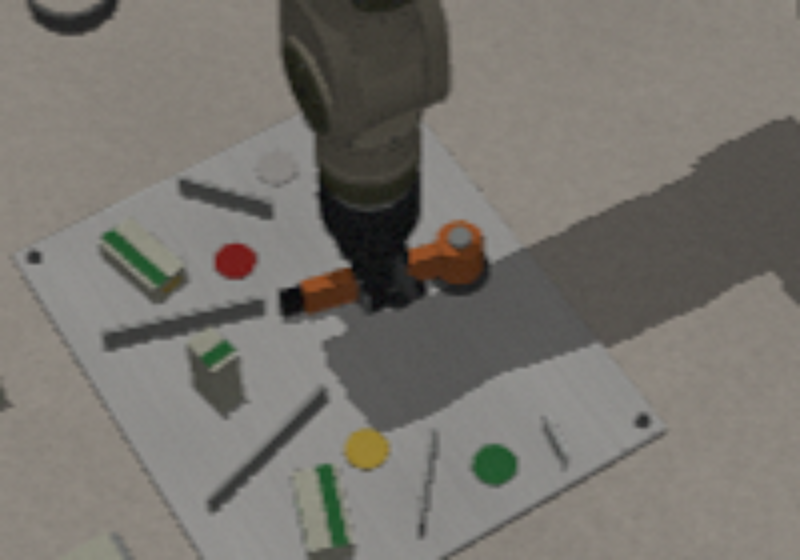

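The arm hasn't moved: it is still at about -0.25 rad. Wrist depth puts the shut fingertips at about z = 0.074 with the TCP at 0.051, so they're much higher than nominal and swept over the bar without touching it. I'll go back to the right side and descend in force-guarded steps.

```bash
python3 -m pendant '[{"travel":[0,0,-0.2],"rot":[0,0,0],"fingers":-1},{"travel":[-0.07,0.3,-0.25],"rot":[0,0,0],"fingers":-1},{"travel":[-0.07,0.7,-0.25],"rot":[0,0,0],"fingers":-1},{"travel":[-0.07,0.95,-0.25],"rot":[0,0,0],"fingers":-1},{"travel":[-0.07,0.95,-0.1],"rot":[0,0,0],"fingers":-1},{"travel":[-0.07,0.95,0],"rot":[0,0,0],"fingers":-1},{"travel":[-0.07,0.95,0.05],"rot":[0,0,0],"fingers":-1},{"travel":[-0.07,0.95,0.05],"rot":[0,0,0],"fingers":-1}]'; python3 - <<'E'
from h import *
c=cam('wrist'); im,d=env.read_camera('wrist'); s=env.get_state()
m=np.zeros(d.shape,bool); m[262:300,255:300]=1; m&=d<.2
P=cloud(c,d,m)-s['tcp_pos']; print(c[0],'tips rel tcp',P.min(0).round(3),P.max(0).round(3))
e,_=None,0
img,d2=env.read_camera('top'); ct=cam('top'); P=cloud(ct,d2,d2>0); k=(abs(P[:,0]-.607)<.06)&(abs(P[:,1]+.06)<.06); print('lowest over tool top', np.round(np.percentile(P[k][:,2],[1,50,99]),3))
ims,d3=env.read_camera('scene'); cs=cam('scene'); P=cloud(cs,d3,d3>0)-s['tcp_pos']
for z in range(-80,0,8):
    k=(abs(P[:,0])<.03)&(abs(P[:,1])<.06)&(P[:,2]>z/1e3)&(P[:,2]<(z+8)/1e3)
    print(z,k.sum(),(P[k][:,:2].mean(0)*1e3).round(0) if k.any() else '')
for z in range(0,60,8):
    k=(abs(P[:,0])<.06)&(abs(P[:,1])<.08)&(P[:,2]>z/1e3)&(P[:,2]<(z+8)/1e3)
    print(z,k.sum(),(P[k][:,:2].mean(0)*1e3).round(0) if k.any() else '')
cv2.imwrite('pics/s5c.png',cv2.resize(ims[100:240,180:380],None,fx=4,fy=4))
E
```

```text
clock: 7.3
tcp_pos: [0.6045, -0.0622, 0.0438]
orientation: [-0.0, 1.0, -0.0, -0.001]
wrist_force: [-0.4, -0.2, 0.7]
finger_gap: -0.0003
grip_force: 0.0
330.83554847913797 tips rel tcp [ 0.007 -0.011  0.023] [0.013 0.009 0.054]
lowest over tool top [0.516 0.563 0.584]
-80 0 
-72 0 
-64 0 
-56 0 
-48 25 [ 5. -8.]
-40 258 [ 0. -8.]
-32 67 [  5. -10.]
-24 7 [ 19. -44.]
-16 14 [ 22. -47.]
-8 1 [ 21. -44.]
0 85 [ 4. 67.]
8 41 [ 8. 68.]
16 1 [4. 8.]
24 7 [4. 6.]
32 9 [5. 9.]
40 6 [6. 9.]
48 3 [8. 6.]
56 7 [9. 4.]
```

View pics/s5c.png

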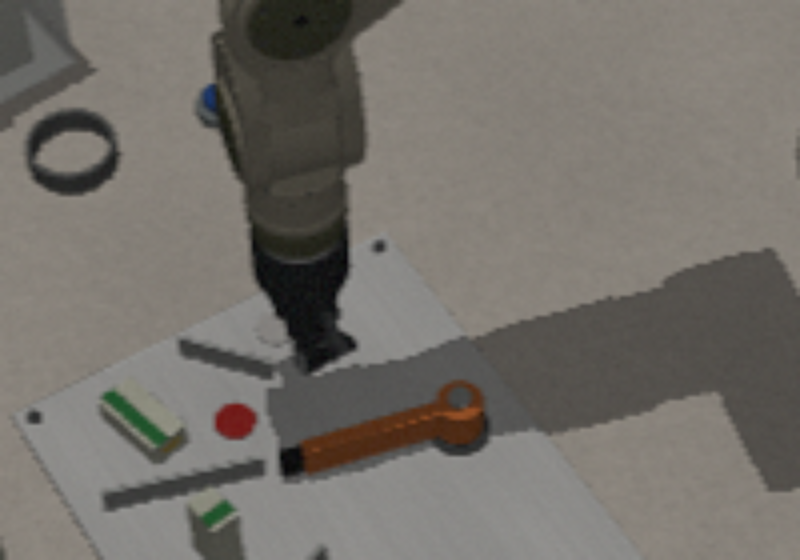

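Both cameras agree that the real tips sit about 22 mm above the reported TCP. I'll descend in small steps and check the force.

```bash
python3 -m pendant '[{"travel":[0,0,0.06],"rot":[0,0,0],"fingers":-1},{"travel":[0,0,0.12],"rot":[0,0,0],"fingers":-1},{"travel":[0,0,0.13],"rot":[0,0,0],"fingers":-1},{"travel":[0,0,0.14],"rot":[0,0,0],"fingers":-1},{"travel":[0,0,0.15],"rot":[0,0,0],"fingers":-1}]'; python3 -m pendant '[{"travel":[0,0,0.02],"rot":[0,0,0],"fingers":-1},{"travel":[0,0,0.02],"rot":[0,0,0],"fingers":-1}]'
```

```text
clock: 7.95
tcp_pos: [0.6057, -0.0629, 0.0271]
orientation: [0.0, 1.0, -0.0, 0.0]
wrist_force: [0.5, -0.5, 0.1]
finger_gap: 0.0002
grip_force: 0.0
clock: 8.15
tcp_pos: [0.6055, -0.0629, 0.0245]
orientation: [0.0, 1.0, -0.0, -0.0]
wrist_force: [0.1, 0.1, 0.3]
finger_gap: -0.0001
grip_force: 0.0
```

```bash
python3 -m pendant '[{"travel":[0,0,0.03],"rot":[0,0,0],"fingers":-1},{"travel":[0,0,0.06],"rot":[0,0,0],"fingers":-1},{"travel":[0,0,0.08],"rot":[0,0,0],"fingers":-1},{"travel":[0,0,0.1],"rot":[0,0,0],"fingers":-1},{"travel":[0,0,0.1],"rot":[0,0,0],"fingers":-1}]'; python3 - <<'E'
from h import *
c=cam('wrist'); im,d=env.read_camera('wrist'); s=env.get_state()
m=np.zeros(d.shape,bool); m[262:300,255:300]=1; m&=d<.17
P=cloud(c,d,m); print('tips',P.min(0).round(3),P.max(0).round(3),d[255:275:4,277])
E
```

```text
clock: 8.65
tcp_pos: [0.6053, -0.0629, 0.0123]
orientation: [-0.0, 1.0, -0.001, -0.0]
wrist_force: [0.6, 0.1, 0.4]
finger_gap: 0.0001
grip_force: 0.0
tips [ 0.613 -0.074  0.036] [ 0.618 -0.054  0.067] [0.18052052 0.18113704 0.18184246 0.15055451 0.1467659 ]
```

Tips measure z = 0.036, which is right for the bar. I'll push gently.

```bash
python3 -m pendant '[{"travel":[0,-0.1,0],"rot":[0,0,0],"fingers":-1},{"travel":[0,-0.2,0],"rot":[0,0,0],"fingers":-1},{"travel":[0.01,-0.27,0],"rot":[0,0,0],"fingers":-1},{"travel":[0.02,-0.32,0],"rot":[0,0,0],"fingers":-1},{"travel":[0.03,-0.37,0],"rot":[0,0,0],"fingers":-1},{"travel":[0.045,-0.42,0],"rot":[0,0,0],"fingers":-1},{"travel":[0.06,-0.47,0],"rot":[0,0,0],"fingers":-1},{"travel":[0.075,-0.53,0],"rot":[0,0,0],"fingers":-1},{"travel":[0.085,-0.59,0],"rot":[0,0,0],"fingers":-1},{"travel":[0.1,-0.65,0],"rot":[0,0,0],"fingers":-1}]'; cat > ang.py <<'E'
from h import *
import sys
for n in sys.argv[1:]:
    c=cam(n); im,d=env.read_camera(n); cv2.imwrite(f'pics/{n}_last.png',im)
    hsv=cv2.cvtColor(im,cv2.COLOR_BGR2HSV); m=cv2.inRange(hsv,(5,150,60),(20,255,255))>0
    P=cloud(c,d,m); P=P[(P[:,2]>.045)&(P[:,2]<.062)&(np.hypot(P[:,0]-.516,P[:,1]-.027)<.15)&(np.hypot(P[:,0]-.516,P[:,1]-.027)>.03)]
    if len(P)<20: print(n,'few',len(P)); continue
    r=cv2.fitLine(P[:,:2].astype(np.float32),cv2.DIST_HUBER,0,.01,.01).ravel(); mu=P[:,:2].mean(0)-[.516,.027]
    print(n,len(P),'line',r.round(4),'ang',np.arctan2(r[1],r[0]).round(3),'from pivot',np.arctan2(mu[1],mu[0]).round(3))
E
python3 ang.py wrist scene
```

```text
clock: 9.7
tcp_pos: [0.6175, 0.0154, 0.0125]
orientation: [0.0, 1.0, -0.001, -0.0]
wrist_force: [-1.9, -3.0, -0.4]
finger_gap: 0.0003
grip_force: 1.2
wrist 2924 line [0.9983 0.0586 0.6331 0.0365] ang 0.059 from pivot 0.081
scene 105 line [0.9946 0.104  0.5794 0.038 ] ang 0.104 from pivot 0.153
```

```bash
python3 -m pendant '[{"travel":[0,-0.075,0],"rot":[0,0,0],"fingers":-1},{"travel":[-0.005,-0.145,0],"rot":[0,0,0],"fingers":-1},{"travel":[-0.015,-0.215,0],"rot":[0,0,0],"fingers":-1},{"travel":[-0.03,-0.285,0],"rot":[0,0,0],"fingers":-1},{"travel":[-0.045,-0.35,0],"rot":[0,0,0],"fingers":-1},{"travel":[-0.07,-0.415,0],"rot":[0,0,0],"fingers":-1},{"travel":[-0.1,-0.485,0],"rot":[0,0,0],"fingers":-1},{"travel":[-0.13,-0.545,0],"rot":[0,0,0],"fingers":-1},{"travel":[-0.17,-0.605,0],"rot":[0,0,0],"fingers":-1},{"travel":[-0.215,-0.66,0],"rot":[0,0,0],"fingers":-1}]'; python3 ang.py wrist scene top
```

```text
clock: 10.8
tcp_pos: [0.593, 0.0884, 0.0132]
orientation: [-0.003, 1.0, 0.006, 0.001]
wrist_force: [2.7, -0.3, -0.1]
finger_gap: 0.0001
grip_force: 1.2
wrist 2139 line [0.7041 0.7101 0.5907 0.1122] ang 0.79 from pivot 0.852
scene 28 line [0.6752 0.7376 0.5885 0.1208] ang 0.83 from pivot 0.912
top few 1
```

```bash
python3 -m pendant '[{"travel":[-0.02,-0.02,0],"rot":[0,0,0],"fingers":-1},{"travel":[-0.04,-0.04,0],"rot":[0,0,0],"fingers":-1},{"travel":[-0.06,-0.06,0],"rot":[0,0,0],"fingers":-1},{"travel":[-0.08,-0.08,0],"rot":[0,0,0],"fingers":-1},{"travel":[-0.11,-0.1,0],"rot":[0,0,0],"fingers":-1},{"travel":[-0.11,-0.1,0],"rot":[0,0,0],"fingers":-1},{"travel":[-0.11,-0.1,0],"rot":[0,0,0],"fingers":-1}]'; python3 ang.py wrist scene; python3 - <<'E'
from h import *
c=cam('wrist'); im,d=env.read_camera('wrist')
for t in ['disc_green','disc_yellow','disc_white','disc_red']:
    for o in env.outline_of('wrist',t)[:1]:
        print(t,round(o['conf'],2),np.round(o['xy']),ray(c,o['xy'],.014).round(4))
o=env.outline_of('wrist','diverter')[0]; print(o['conf'],o['xy'])
E
```

```text
clock: 11.65
tcp_pos: [0.5781, 0.0939, 0.0127]
orientation: [-0.005, 1.0, 0.01, -0.001]
wrist_force: [0.8, -0.5, 0.5]
finger_gap: 0.0001
grip_force: 0.4
wrist 2306 line [0.4092 0.9124 0.5805 0.1262] ang 1.149 from pivot 1.003
scene 26 line [0.4725 0.8813 0.5765 0.1309] ang 1.079 from pivot 1.044
disc_green 0.82 [ 84. 233.] [0.5946 0.1946 0.014 ]
disc_yellow 0.83 [201.  74.] [0.6732 0.1291 0.014 ]
0.8 [188.7, 278.7]
```

View pics/wrist_last.png

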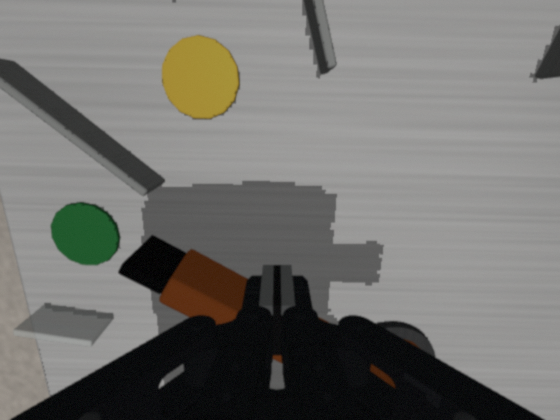

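The nose, with its tip near (140,255), is heading for the green disc at (84,233). TCP y lags its command by 12 mm, so I'll check the joints and work out the angle precisely.

```bash
python3 - <<'E'
from h import *
s=env.get_state(); print({k:np.round(s[k],3) for k in ('joint_pos','tau','tcp_pos','orientation','wrist_force','ft_torque')})
c=cam('wrist'); im,d=env.read_camera('wrist')
hsv=cv2.cvtColor(im,cv2.COLOR_BGR2HSV); m=cv2.inRange(hsv,(5,150,40),(20,255,255))>0
P=cloud(c,d,m); P=P[(P[:,2]>.048)&(P[:,1]>.1)]   # top face
b=cv2.minAreaRect((P[:,:2]*1e4).astype(np.float32)); print('top face',len(P),np.round(P[:,2].mean(),3),np.array(b[0])/1e4,b[1:])
# nose: dark px, z between .03 and .06, near end
g=cv2.cvtColor(im,cv2.COLOR_BGR2GRAY); mm=(g<45); mm[:,200:]=0; mm[:200]=0
Q=cloud(c,d,mm); Q=Q[(Q[:,2]>.045)&(Q[:,2]<.06)]; print('nose top',len(Q),Q.mean(0).round(4),Q.min(0).round(4),Q.max(0).round(4))
gr=np.array([.5946,.1965])
for pv in ([.516,.027],[.514,.026],[.518,.028]):
    pv=np.array(pv); u=lambda v:np.arctan2(*(v-pv)[::-1]).round(3); print(pv,'nose',u(Q.mean(0)[:2]),'bar',u(P.mean(0)[:2]),u(np.array(b[0])/1e4),'green',u(gr))
E
```

```text
{'joint_pos': array([ 0.019,  0.465, -0.24 ,  0.867,  0.01 ,  3.141]), 'tau': array([-6.0000e-03, -5.1834e+01,  2.5383e+01,  1.4000e-02,  3.1000e-02,
       -0.0000e+00]), 'tcp_pos': array([0.578, 0.094, 0.013]), 'orientation': array([-0.005,  1.   ,  0.01 , -0.001]), 'wrist_force': array([-0.455, -0.534, -0.433]), 'ft_torque': array([-0.021,  0.001, -0.002])}
top face 2016 0.052 [0.57934629 0.1241076 ] ((230.7386932373047, 374.1675109863281), 3.8977441787719727)
nose top 1144 [0.5899 0.1458 0.0502] [0.5711 0.1263 0.045 ] [0.5967 0.1587 0.054 ]
[0.516 0.027] nose 1.014 bar 1.004 0.993 green 1.137
[0.514 0.026] nose 1.006 bar 0.994 0.983 green 1.129
[0.518 0.028] nose 1.022 bar 1.014 1.003 green 1.144
```

Joint 6 is at its 3.14 limit, which explains the lag, and the arm is at about 1.0 rad. I'll turn the tool back 18°, then finish the push.

```bash
python3 -m pendant '[{"travel":[0,0.05,0],"rot":[0,0,-0.1],"fingers":-1},{"travel":[0,0.05,0],"rot":[0,0,-0.2],"fingers":-1},{"travel":[0,0.05,0],"rot":[0,0,-0.3],"fingers":-1},{"travel":[0,0.05,0],"rot":[0,0,-0.3],"fingers":-1},{"travel":[0,0.05,0],"rot":[0,0,-0.3],"fingers":-1}]'; cat > ang2.py <<'E'
from h import *
s=env.get_state(); print('j6',s['joint_pos'][5].round(3))
q=s['orientation'];print(R.from_quat([q[1],q[2],q[3],q[0]]).as_matrix()[:2,:2].round(3))
c=cam('wrist'); im,d=env.read_camera('wrist'); cv2.imwrite('pics/w_ang2.png',im)
hsv=cv2.cvtColor(im,cv2.COLOR_BGR2HSV); m=cv2.inRange(hsv,(5,150,40),(20,255,255))>0
P=cloud(c,d,m); r=np.hypot(P[:,0]-.516,P[:,1]-.027); P=P[(P[:,2]>.048)&(r>.06)&(r<.14)]
o=env.outline_of('wrist','disc_green'); gr=ray(c,o[0]['xy'],.014)
u=lambda v:np.arctan2(v[1]-.027,v[0]-.516).round(3); print('bar',len(P),u(P.mean(0)),'green',o[0]['conf'],gr.round(4),u(gr))
if len(P): e=P.mean(0)[:2]-[.516,.027]; e/=np.hypot(*e); v=gr[:2]-[.516,.027]; print('lateral miss mm',(1e3*(e[0]*v[1]-e[1]*v[0])).round(1))
E
python3 ang2.py
```

```text
clock: 12.6
tcp_pos: [0.5789, 0.0879, 0.0127]
orientation: [-0.005, 0.986, 0.165, 0.001]
wrist_force: [-0.2, 0.1, -0.6]
finger_gap: 0.0002
grip_force: 0.0
j6 2.819
[[ 0.946  0.325]
 [ 0.325 -0.946]]
bar 3150 1.006 green 0.84 [0.5938 0.1943 0.014 ] 1.136
lateral miss mm 23.9
```

```bash
python3 -m pendant '[{"travel":[0,-0.04,0],"rot":[0,0,0],"fingers":-1},{"travel":[0,-0.07,0],"rot":[0,0,0],"fingers":-1},{"travel":[-0.005,-0.1,0],"rot":[0,0,0],"fingers":-1},{"travel":[-0.01,-0.12,0],"rot":[0,0,0],"fingers":-1},{"travel":[-0.015,-0.14,0],"rot":[0,0,0],"fingers":-1},{"travel":[-0.015,-0.14,0],"rot":[0,0,0],"fingers":-1}]'; python3 ang2.py
```

```text
clock: 13.3
tcp_pos: [0.5716, 0.1036, 0.013]
orientation: [-0.005, 0.986, 0.166, 0.001]
wrist_force: [1.2, -0.5, -0.2]
finger_gap: 0.0001
grip_force: 0.5
j6 2.843
[[ 0.945  0.328]
 [ 0.328 -0.945]]
bar 2445 1.131 green 0.57 [0.5953 0.1944 0.014 ] 1.128
lateral miss mm -0.5
```

The arm now points at the disc: measured miss is 0.5 mm. I'll back off, lift clear and verify from above.

```bash
python3 -m pendant '[{"travel":[0.06,0.06,0],"rot":[0,0,0],"fingers":-1},{"travel":[0.18,0.17,0],"rot":[0,0,0],"fingers":-1},{"travel":[0.18,0.17,-0.1],"rot":[0,0,0],"fingers":-1},{"travel":[0.18,0.17,-0.5],"rot":[0,0,0],"fingers":-1},{"travel":[0.18,0.3,-1],"rot":[0,0,0],"fingers":-1},{"travel":[0.1,0.7,-1],"rot":[0,0,0],"fingers":-1},{"travel":[0,1,-1],"rot":[0,0,0],"fingers":-1},{"travel":[0,1,-1],"rot":[0,0,0],"fingers":-1}]'; python3 ang2.py; python3 ang.py scene top
```

```text
clock: 14.2
tcp_pos: [0.612, -0.0158, 0.1334]
orientation: [-0.004, 0.987, 0.163, 0.002]
wrist_force: [-0.1, -0.1, 0.3]
finger_gap: 0.0002
grip_force: 0.0
j6 2.652
[[ 0.947  0.323]
 [ 0.322 -0.947]]
bar 1600 1.127 green 0.74 [0.528  0.0923 0.014 ] 1.39
lateral miss mm 17.2
scene 96 line [0.4025 0.9154 0.5467 0.1006] ang 1.157 from pivot 1.175
top 50 line [0.4009 0.9161 0.5615 0.1356] ang 1.158 from pivot 1.174
```

```bash
python3 -m pendant '[{"travel":[-0.3,0.45,0],"rot":[0,0,0],"fingers":-1},{"travel":[-0.62,0.9,0],"rot":[0,0,0],"fingers":-1},{"travel":[-0.62,0.9,0],"rot":[0,0,0],"fingers":-1},{"travel":[-0.62,0.9,0],"rot":[0,0,0],"fingers":-1},{"travel":[-0.62,0.9,0],"rot":[0,0,0],"fingers":-1}]';python3 -m pendant '[{"travel":[-0.3,0.45,0],"rot":[0,0,0],"fingers":-1},{"travel":[-0.62,0.9,0],"rot":[0,0,0],"fingers":-1},{"travel":[-0.62,0.9,0],"rot":[0,0,0],"fingers":-1},{"travel":[-0.62,0.9,0],"rot":[0,0,0],"fingers":-1},{"travel":[-0.62,0.9,0],"rot":[0,0,0],"fingers":-1}]'; python3 ang.py top scene; python3 - <<'E'
from h import *
im=cv2.imread('pics/top_last.png'); cv2.imwrite('pics/t6.png',cv2.resize(im[110:270,180:370],None,fx=3.5,fy=3.5,interpolation=cv2.INTER_CUBIC))
c=cam('wrist'); s=env.get_state(); im,d=env.read_camera('wrist')
for o in env.outline_of('wrist','confirm_top')[:1]:
    P=cloud(c,d,o['mask']); print(o['conf'],o['xy'],ray(c,o['xy'],.024).round(4),np.percentile(P[:,2],[5,25,50,75,95]).round(4))
hsv=cv2.cvtColor(im,cv2.COLOR_BGR2HSV); m=cv2.inRange(hsv,(105,120,40),(130,255,255))>0
P=cloud(c,d,m); print('blue',len(P),np.median(P,0).round(4),P.min(0).round(4),P.max(0).round(4))
E
```

```text
clock: 14.9
tcp_pos: [0.576, -0.1369, 0.1304]
orientation: [-0.005, 0.986, 0.166, 0.0]
wrist_force: [-0.0, 0.2, -0.4]
finger_gap: 0.0
grip_force: 0.0
clock: 15.4
tcp_pos: [0.5417, -0.2628, 0.1291]
orientation: [-0.005, 0.986, 0.167, 0.001]
wrist_force: [0.7, 0.6, -0.3]
finger_gap: -0.0001
grip_force: 0.0
top 180 line [0.393  0.9195 0.5468 0.1012] ang 1.167 from pivot 1.177
scene 95 line [0.404  0.9147 0.5479 0.103 ] ang 1.155 from pivot 1.174
0.72 [403.6, 290.6] [ 0.5077 -0.3973  0.024 ] [0.0151 0.0214 0.0222 0.0227 0.0234]
blue 1119 [ 0.5069 -0.3969  0.0222] [ 0.4886 -0.4161  0.0129] [ 0.5223 -0.3813  0.0248]
```

View pics/t6.png

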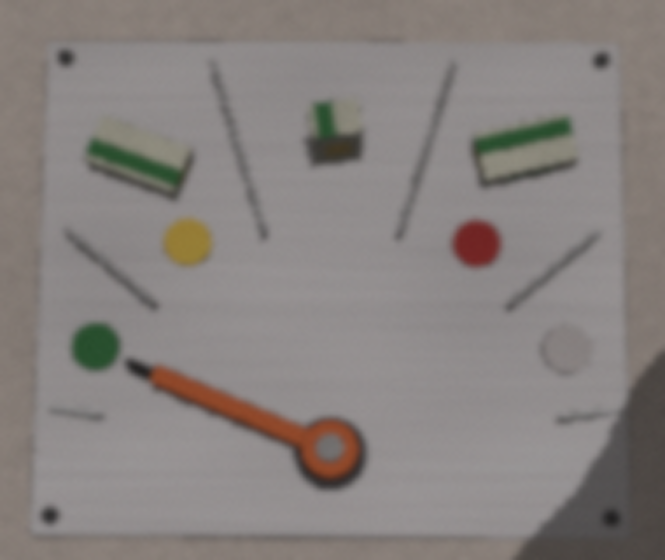

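The top view has the pivot at (330,447), the nose tip at (132,363) and green at (95,346), all in one line. The cartons look undisturbed. Next is the button at (0.507, -0.397), top z about 0.022.

```bash
python3 -m pendant '[{"travel":[-0.3,0.47,0],"rot":[0,0,0],"fingers":-1},{"travel":[-0.61,0.95,0],"rot":[0,0,0],"fingers":-1},{"travel":[-0.61,0.95,0],"rot":[0,0,0],"fingers":-1},{"travel":[-0.61,0.95,0],"rot":[0,0,0],"fingers":-1},{"travel":[-0.61,0.95,0.3],"rot":[0,0,0],"fingers":-1},{"travel":[-0.61,0.95,0.67],"rot":[0,0,0],"fingers":-1},{"travel":[-0.61,0.95,0.67],"rot":[0,0,0],"fingers":-1},{"travel":[-0.61,0.95,0.67],"rot":[0,0,0],"fingers":-1}]'; python3 - <<'E'
from h import *
c=cam('wrist'); s=env.get_state(); im,d=env.read_camera('wrist'); cv2.imwrite('pics/w7.png',im)
hsv=cv2.cvtColor(im,cv2.COLOR_BGR2HSV); m=cv2.inRange(hsv,(105,120,40),(130,255,255))>0
P=cloud(c,d,m); print('blue',len(P),np.median(P,0).round(4),np.percentile(P,2,0).round(4),np.percentile(P,98,0).round(4))
E
```

```text
clock: 16.4
tcp_pos: [0.5094, -0.3931, 0.0475]
orientation: [-0.006, 0.986, 0.167, -0.0]
wrist_force: [0.3, 0.1, -0.1]
finger_gap: 0.0
grip_force: 0.0
blue 2006 [ 0.5094 -0.3983  0.0223] [ 0.4958 -0.4152  0.0149] [ 0.5218 -0.3837  0.0236]
```

```bash
python3 -m pendant '[{"travel":[-0.035,0.025,0.1],"rot":[0,0,0],"fingers":-1},{"travel":[-0.035,0.025,0.25],"rot":[0,0,0],"fingers":-1},{"travel":[-0.035,0.025,0.35],"rot":[0,0,0],"fingers":-1},{"travel":[-0.035,0.025,0.36],"rot":[0,0,0],"fingers":-1},{"travel":[-0.035,0.025,0.36],"rot":[0,0,0],"fingers":-1}]'; python3 -m pendant '[{"travel":[0,0,0.02],"rot":[0,0,0],"fingers":-1},{"travel":[0,0,0.04],"rot":[0,0,0],"fingers":-1},{"travel":[0,0,0.06],"rot":[0,0,0],"fingers":-1},{"travel":[0,0,0.06],"rot":[0,0,0],"fingers":-1}]'
```

```text
clock: 16.95
tcp_pos: [0.5065, -0.3989, 0.0047]
orientation: [-0.005, 0.986, 0.166, 0.001]
wrist_force: [0.1, -0.4, 0.4]
finger_gap: 0.0003
grip_force: 0.0
clock: 17.35
tcp_pos: [0.5072, -0.3995, -0.0021]
orientation: [-0.004, 0.986, 0.166, 0.001]
wrist_force: [0.5, -0.2, 3.7]
finger_gap: 0.0002
grip_force: 1.7
```

```bash
python3 -m pendant '[{"travel":[0,0,0.01],"rot":[0,0,0],"fingers":-1},{"travel":[0,0,0.02],"rot":[0,0,0],"fingers":-1},{"travel":[0,0,0.03],"rot":[0,0,0],"fingers":-1},{"travel":[0,0,0.03],"rot":[0,0,0],"fingers":-1}]'; python3 -m pendant '[{"travel":[0,0,0.01],"rot":[0,0,0],"fingers":-1},{"travel":[0,0,0.015],"rot":[0,0,0],"fingers":-1},{"travel":[0,0,0.015],"rot":[0,0,0],"fingers":-1}]'
```

```text
clock: 17.75
tcp_pos: [0.5072, -0.3996, -0.0045]
orientation: [-0.004, 0.986, 0.166, 0.001]
wrist_force: [-1.2, 0.5, 12.2]
finger_gap: 0.0002
grip_force: 5.8
clock: 18.05
tcp_pos: [0.5073, -0.3996, -0.0047]
orientation: [-0.003, 0.986, 0.166, 0.002]
wrist_force: [-3.3, 2.7, 20.0]
finger_gap: -0.0001
grip_force: 10.3
```

It bottomed out at 20 N with the stop reached, so the button is fully down. I'll release it and lift clear.

```bash
python3 -m pendant '[{"travel":[0,0,-0.05],"rot":[0,0,0],"fingers":-1},{"travel":[0,0,-0.15],"rot":[0,0,0],"fingers":-1},{"travel":[0,0,-0.5],"rot":[0,0,0],"fingers":-1},{"travel":[0,0,-1],"rot":[0,0,0],"fingers":-1},{"travel":[0,0,-1],"rot":[0,0,0],"fingers":-1},{"travel":[0,0,-1],"rot":[0,0,0],"fingers":-1}]'; python3 ang.py top scene; python3 - <<'E'
from h import *
c=cam('wrist'); im,d=env.read_camera('wrist')
hsv=cv2.cvtColor(im,cv2.COLOR_BGR2HSV); m=cv2.inRange(hsv,(105,120,40),(130,255,255))>0
P=cloud(c,d,m); print('blue',len(P),np.median(P,0).round(4))
E
```

```text
clock: 18.65
tcp_pos: [0.5075, -0.4008, 0.1144]
orientation: [-0.003, 0.986, 0.166, 0.002]
wrist_force: [0.2, -0.2, -0.9]
finger_gap: 0.0
grip_force: 0.0
top 184 line [0.391  0.9204 0.5469 0.1013] ang 1.169 from pivot 1.176
scene 97 line [0.401  0.9161 0.5474 0.1024] ang 1.158 from pivot 1.175
blue 1468 [ 0.5064 -0.3993  0.0224]
```

```bash
python3 -c "
from workcell import env
print(env.hand_in())"
```

```text
the job is handed in; nothing more can be done
None
```

I pushed the diverter arm round to point at the green disc (measured within about 7 mm of its centre, limit 13 mm), pressed the blue button to its stop and let it come up, and handed the job in at about 19 s; no result came back.

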